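# Find the test cassette that the keyed dock accepts

## Robot

A 7-joint arm with a two-finger parallel gripper is mounted at the origin on a cart in front of the work surface, level with it; the furniture and walls round the work are solid. World frame = base frame: x ahead of the robot, y to its left, z up, the work surface at z = 0. Lengths are in m, angles in rad, forces in N, time in s.
With the tool pointing down it reaches from about 0.425 to 0.95 m from the base axis. Payload 4.7 kg.
Tool frame: the origin (TCP) lies between the finger pads; the fingertips stand 25 mm ahead of it and the grasp point (between the pads) lies 6 mm ahead of it; x points along the fingers, z is the direction in which the jaws open and shut, and the axes are right-handed (so a half turn about x gives the same grasp; the last joint's range is limited). The gripper opens to 85 mm and grips with 20 to 120 N. Pads are 22 mm wide; open, the fingers measure 114 mm over their backs; the gripper's body (76 mm by 85 mm) begins 54 mm behind the grasp point. The pads swing forward as they close: fully open they stand 13 mm farther back than shut.
Start: joints at [1.183, 0.469, -0.049, 1.532, 0.024, 1.141, -0.082], TCP at [0.237, -0.632, 0.256] pointing down, gripper open.
Joint ranges: [-2.59, 2.59], [-0.33, 1.99], [-1.39, 1.29], [0.1, 2.45], [-1.04, 4.18], [0.21, 1.99], [-2.66, 2.66]. Speed limits (rad/s): [2.57, 2.57, 3.14, 3.14, 3.14, 3.14, 3.14].

## Interface

Orientations are given as a 3x3 rotation matrix whose columns are the frame's x, y, z axes.
In Python, from rig import * gives the robot as it stands. Calls block until the motion is done:
- movep(position, orientation): joint-space move of the TCP to a pose.
- move_l(position, attitude=None, feed=0.15, until_force=None): straight line of the TCP; attitude=None keeps the orientation; feed is the mean speed in m/s. With until_force (N) it stops when the force on the tool has changed by that much, and returns True; else False.
- move_joints(angles): joint-space move.
- command_gripper(opening, newtons=None): finger opening in m; newtons is the grip in N (None keeps the last); returns when the fingers have stopped.
- sleep(seconds).
- inverse_kinematics(position, orientation): joint angles nearest the present ones, or None.
- sense(): the state.
- camera(name): name is "scene" or "top" or "wrist"; returns (picture, depth): 480x640x3 uint8, red, green, blue; 480x640 float32, m along the optical axis (not along the pixel's ray), 0 where there is no reading.
- camera_params(name): a dict with "K" (3x3 intrinsics, pixels), "dist" ([k1, k2, p1, p2, k3] as OpenCV has them; the pictures are not rectified), "position" and "rotation" of the camera in the world; the wrist camera has in their place "tool_from_camera" (4x4, takes a point from camera to tool coordinates, whose origin is the TCP and whose axes are the tool frame's). Camera axes: x right, y down, z forward; pixel columns grow to the right and rows downward; lengths in m; the calibration is good to about 2 mm. A picture is of the moment at which its call begins: read the wrist's pose just before it. camera_params takes no time and is no camera call.
A pose or a line that the arm cannot do raises Unreachable and nothing moves.
- finish_job(): hands the job in, once; it reports no verdict.
The state is a dict: "time_s": time; "joint_pos": joint angles; "qd": joint speeds; "joint_efforts": joint torques, N m; "position": TCP position; "tcp_rot": TCP orientation; "wrist_force": force on the tool from outside, world axes, zero at the start; "ft_torque": the same for the moment, N m; "finger_gap": finger opening in m.
Only numpy, scipy, OpenCV 4.12 (cv2) and the standard library are available. Lean on these libraries where they do the work, as an engineer would, in place of code of your own. Each camera call takes 0.05 s, during which the arm holds its last target.

## Task

Only one of the three test cassettes (blue, yellow or white fin) fits the grey dock: a key inside stops the other two just inside its mouth. Find it by trying the cassettes in turn, nose first, and push the one that fits fully home until its grey bezel sits against the dock's front. Leave the other two standing upright on the bench well clear of the dock, a couple of centimetres at least, and do not disturb the bottle, spool, jar and roll of tape.

Things in the scene. Friction and masses are not known exactly. Their poses are not given: they have to be found in the camera images.
- dock_mouth (a point): Dock: grey metal sleeve fixed to the bench, 107 mm deep, 80 wide, 51 high, open at the front; the bench is its floor. Channel 61 mm wide, 43 high, side walls flaring to 70 mm in the first 12 mm. Point: centre of the open front face, 20 mm above the bench. x points level into the dock (insertion), z up. A cassette is fully home when its bezel meets this face, its centre then 42 mm inside.
- dock_centre (a point): Point in the dock 44 mm behind dock_mouth along x, 20 mm above the bench. Hidden on the channel floor, 24 to 46 mm behind the front face, a steel key 8 mm wide, 11 mm high stands in one of three lanes (middle, or 16 mm to either side; changes every time). A cassette with its groove in another lane stops with its nose 24 mm inside; the right one slides on freely till home.
- dock_roof (a point): Point on the front edge of the dock's roof, over dock_mouth, on the roof's upper face 51 mm above the bench. A 26 mm wide slot along the middle of the roof lets a cassette's fin pass; fingers that hold the fin cannot pass this edge, so the last part of the way is pushed from behind, on the bezel.
- cassette_blue_centre (a point): Test cassette with blue fin: black block 58 mm wide, 40 high, about 0.25 kg, grey bezel plate (8 mm thick, 78 wide, 42 high) across its rear end, 100 mm long in all. Point: its centre, 50 mm from nose and rear, 20 mm above its underside; x to the nose (goes in first), z up. Underneath a lengthwise groove, 14 mm wide and deep, in one of three lanes, different on each cassette; which is not told.
- cassette_blue_fin (a point): Centre of the blue upright grip fin, 55 mm above the cassette's underside, over its centre; axes as the cassette's. Fin 12 mm thick (along y), 50 mm long (along x), from the block's top at 40 mm up to 70 mm: pinch it from above.
- cassette_yellow_centre (a point): Test cassette with yellow fin: black block 58 mm wide, 40 high, about 0.25 kg, grey bezel plate (8 mm thick, 78 wide, 42 high) across its rear end, 100 mm long in all. Point: its centre, 50 mm from nose and rear, 20 mm above its underside; x to the nose (goes in first), z up. Underneath a lengthwise groove, 14 mm wide and deep, in one of three lanes, different on each cassette; which is not told.
- cassette_yellow_fin (a point): Centre of the yellow upright grip fin, 55 mm above the cassette's underside, over its centre; axes as the cassette's. Fin 12 mm thick (along y), 50 mm long (along x), from the block's top at 40 mm up to 70 mm: pinch it from above.
- cassette_white_centre (a point): Test cassette with white fin: black block 58 mm wide, 40 high, about 0.25 kg, grey bezel plate (8 mm thick, 78 wide, 42 high) across its rear end, 100 mm long in all. Point: its centre, 50 mm from nose and rear, 20 mm above its underside; x to the nose (goes in first), z up. Underneath a lengthwise groove, 14 mm wide and deep, in one of three lanes, different on each cassette; which is not told.
- cassette_white_fin (a point): Centre of the white upright grip fin, 55 mm above the cassette's underside, over its centre; axes as the cassette's. Fin 12 mm thick (along y), 50 mm long (along x), from the block's top at 40 mm up to 70 mm: pinch it from above.
- flux_bottle: Bystander: white squeeze bottle with red spout, 51 mm across, 140 mm high; origin at the centre of its underside, z up.
- solder_spool: Bystander: spool of solder with blue flanges, 55 mm across, 47 mm high; origin at the centre of its underside, z up.
- blue_cap_jar: Bystander: white square jar with blue cap, 56 mm wide, 104 mm high; origin at the centre of its underside, z up.
- tape_roll: Bystander: black roll of tape lying flat, 62 mm across, 19 mm high; origin at the centre of its underside, z up.
- clamp_fixture: Bystander fixed to the bench: toggle clamp with red handle and white post on a steel base plate 156 mm (along x) by 130 mm, 223 mm high; origin at the centre of its underside, z up. Things must be carried over it or round it.

How it is judged:
By the outcome, as a careful person would: the job done as asked, in the order asked, and still so for the second after the job is handed in, with the robot touching nothing.
It also fails if it takes over 72 s, if anything falls off the work surface, if the arm or the gripper's body presses on something with over 40 N, if the wrist force passes 120 N, or if a joint passes its speed limit or range.

## Working session

There is one attempt and no reset: what is moved stays moved. The work goes in short steps, each a Python script; the robot and the scene stay as the last script left them, time stands still between calls to the robot, and variables do not carry over. Pictures are saved under pics/ and viewed, and the job is handed in when it is done.

```bash
mkdir -p pics; ls
python3 - <<'E'
from rig import *
import cv2,numpy as np
for n in ["scene","top","wrist"]:
    p,d=camera(n); cv2.imwrite(f"pics/a_{n}.png",p[:,:,::-1]); np.savez(f"a_{n}.npz",p=p,d=d)
    print(n,camera_params(n))
s=sense();print(s)
E
```

```text
pics
scene {'K': array([[606.07730682,   0.        , 313.4701024 ],
       [  0.        , 606.07730682, 240.49004989],
       [  0.        ,   0.        ,   1.        ]]), 'dist': array([-0.01277076,  0.        ,  0.        ,  0.        ,  0.        ]), 'position': array([-0.3372749 , -1.10264067,  0.88794515]), 'rotation': array([[ 0.78667538, -0.32735444,  0.52343187],
       [-0.61731432, -0.40603225,  0.67384037],
       [-0.00805442, -0.85321562, -0.52149616]])}
top {'K': array([[457.12918954,   0.        , 324.58382588],
       [  0.        , 457.12918954, 232.42341021],
       [  0.        ,   0.        ,   1.        ]]), 'dist': array([-0.04216533,  0.        ,  0.        ,  0.        ,  0.        ]), 'position': array([ 0.34384954, -0.08476519,  1.05622104]), 'rotation': array([[-0.02769589, -0.9880072 ,  0.15190365],
       [-0.99940373,  0.03050286,  0.01617917],
       [-0.02061863, -0.15136498, -0.98826288]])}
wrist {'K': array([[344.33218379,   0.        , 326.32744245],
       [  0.        , 344.33218379, 235.93816926],
       [  0.        ,   0.        ,   1.        ]
[... 556 characters left out ...]
4101212, -0.08230152]), 'qd': array([ 0.00261388, -0.00058518,  0.00019513, -0.00348358, -0.00046959,
        0.0002251 , -0.00035188]), 'joint_efforts': array([ 8.82026416e-04, -5.10765910e+01, -4.66736080e-02, -2.37975991e+01,
        1.07955787e-02,  5.39866291e-03, -2.32069527e-05]), 'position': array([ 0.23690825, -0.63164347,  0.25552903]), 'tcp_rot': array([[-5.56681098e-04,  9.36308487e-01,  3.51178171e-01],
       [ 1.34092844e-03,  3.51178609e-01, -9.36307528e-01],
       [-9.99998946e-01, -5.03199051e-05, -1.45101717e-03]]), 'wrist_force': array([ 0.31994284, -0.97338607,  0.02258691]), 'ft_torque': array([ 0.03320155, -0.000622  ,  0.00122792]), 'finger_gap': 0.08527778144320801}
```

View pics/a_scene.png

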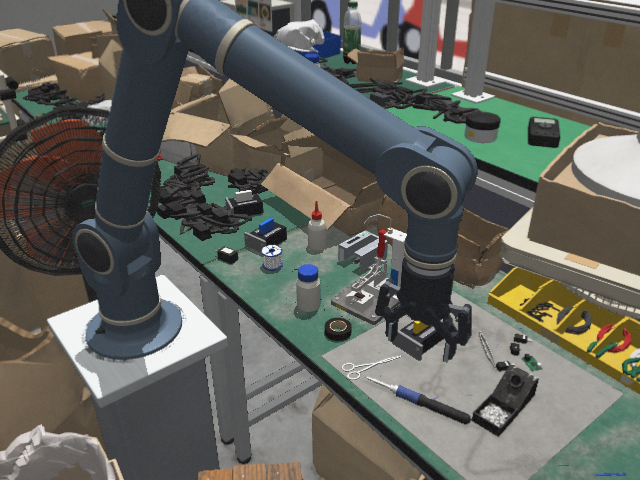

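View pics/a_top.png

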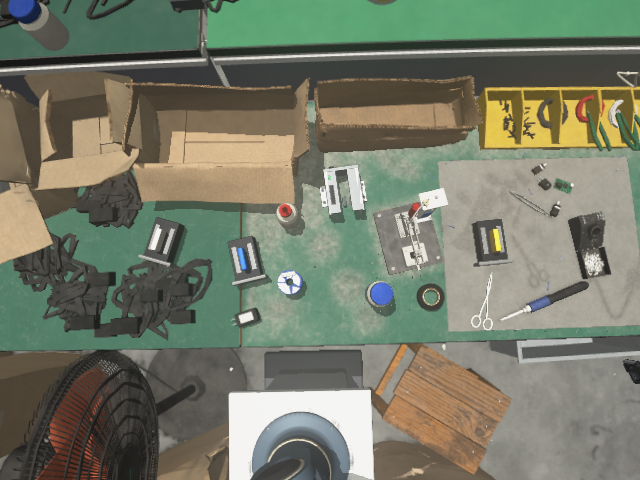

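View pics/a_wrist.png

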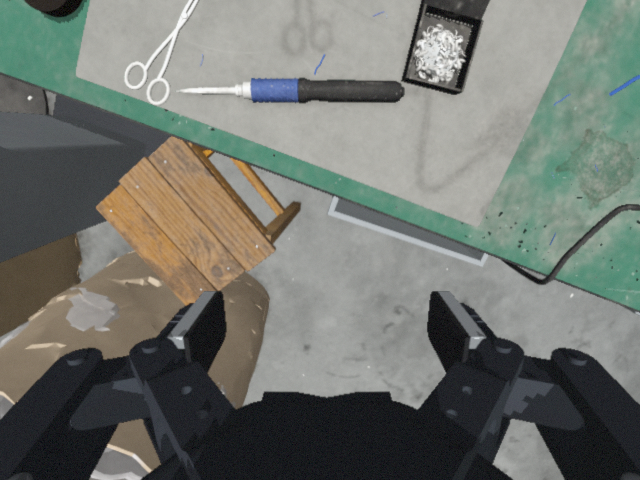

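```bash
cat > h.py <<'E'
import numpy as np,cv2
try:
    from rig import *
except Exception as e: print(e)
def cloud(n,d,s=None):
    c=camera_params(n);K=c["K"]
    v,u=np.mgrid[0:480,0:640]
    pts=np.stack([u,v],-1).reshape(-1,1,2).astype(np.float64)
    x=cv2.undistortPoints(pts,K,c["dist"]).reshape(480,640,2)
    P=np.dstack([x[...,0]*d,x[...,1]*d,d])
    if n=="wrist":
        T=c["tool_from_camera"];P=P@T[:3,:3].T+T[:3,3]
        return P@s["tcp_rot"].T+s["position"]
    return P@c["rotation"].T+c["position"]
def ortho(W,p,x0,x1,y0,y1,res=0.001,ok=None):
    # image: rows x from x1 down, cols y from y1 down ; returns rgb & height
    H=int((x1-x0)/res);Wd=int((y1-y0)/res)
    im=np.zeros((H,Wd,3),np.uint8);hh=np.full((H,Wd),-1.)
    Q=W.reshape(-1,3);C=p.reshape(-1,3)
    o=np.argsort(Q[:,2]);Q=Q[o];C=C[o]
    r=((x1-Q[:,0])/res).astype(int);c=((y1-Q[:,1])/res).astype(int)
    m=(r>=0)&(r<H)&(c>=0)&(c<Wd)
    im[r[m],c[m]]=C[m];hh[r[m],c[m]]=Q[m,2]
    return im,hh
E
python3 - <<'E'
from h import *
a=np.load("a_top.npz");p,d=a["p"],a["d"]
cv2.imwrite("pics/b1.png",cv2.resize(p[120:340,80:330],None,fx=3.2,fy=2.7,interpolation=cv2.INTER_CUBIC)[:,:,::-1])
cv2.imwrite("pics/b2.png",cv2.resize(p[150:310,310:550],None,fx=3.3,fy=3.3,interpolation=cv2.INTER_CUBIC)[:,:,::-1])
W=cloud("top",d);np.save("Wtop.npy",W)
def at(u,v): print((u,v),W[v,u].round(4))
for uv in [(600,250),(300,320),(286,212),(289,284),(380,292),(430,296),(430,310),(240,257),(497,240),(160,240),(330,190),(358,190),(330,175),(345,190),(490,258),(250,277)]:at(*uv)
E
```

```text
(600, 250) [ 0.4443 -0.7043  0.007 ]
(300, 320) [ 0.3061 -0.0057 -0.0029]
(286, 212) [0.5359 0.0112 0.1081]
(289, 284) [ 0.3886  0.0179 -0.0006]
(380, 292) [ 0.3623 -0.1802  0.1027]
(430, 296) [ 0.3518 -0.3046 -0.0015]
(430, 310) [ 0.3206 -0.2988  0.0172]
(240, 257) [0.4473 0.1175 0.0673]
(497, 240) [ 0.4673 -0.4431  0.0693]
(160, 240) [0.4918 0.3002 0.0562]
(330, 190) [ 0.5951 -0.0832  0.0501]
(358, 190) [ 0.5936 -0.1465  0.0476]
(330, 175) [ 0.6303 -0.0843  0.0491]
(345, 190) [ 0.6054 -0.1185  0.0041]
(490, 258) [ 0.4311 -0.4346  0.0403]
(250, 277) [0.405  0.1013 0.0371]
```

View pics/b1.png

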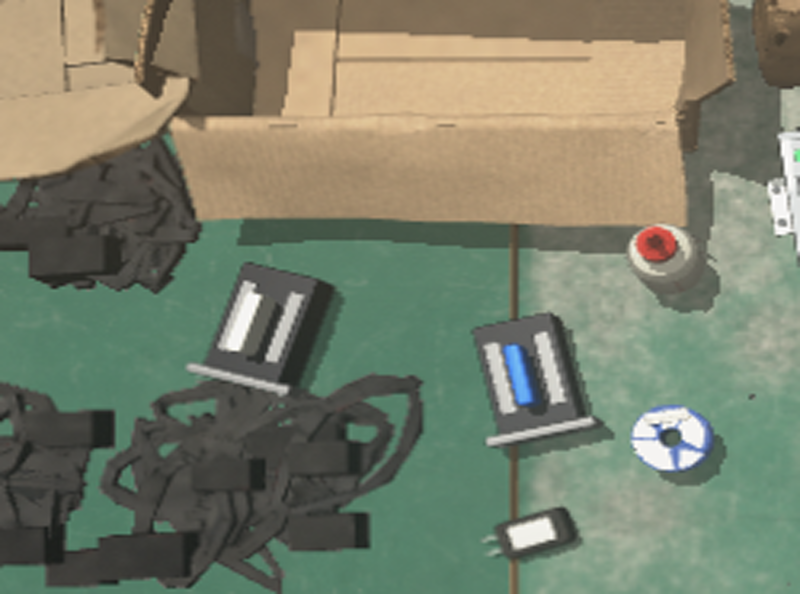

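View pics/b2.png

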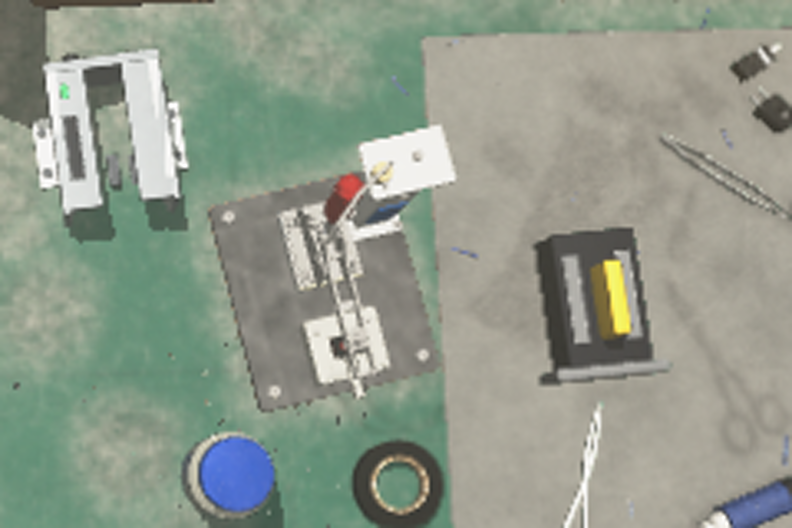

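```bash
cat >> h.py <<'E'
def Rdown(psi):
    # cassette heading psi: tool x down, tool z = cassette y, tool y = -cassette x
    cx=np.array([np.cos(psi),np.sin(psi),0]);cy=np.array([-np.sin(psi),np.cos(psi),0])
    return np.stack([[0,0,-1.],-cx,cy],1)
def p2w(n,uv,z,s=None):
    c=camera_params(n)
    uv=np.array(uv,float).reshape(-1,1,2)
    x=cv2.undistortPoints(uv,c["K"],c["dist"]).reshape(-1,2)
    r=np.c_[x,np.ones(len(x))]
    if n=="wrist":
        T=c["tool_from_camera"];R=s["tcp_rot"]@T[:3,:3];o=s["tcp_rot"]@T[:3,3]+s["position"]
    else: R=c["rotation"];o=c["position"]
    r=r@R.T; t=(z-o[2])/r[:,2]
    return o+r*t[:,None]
def snap(name,n="wrist"):
    s=sense();p,d=camera(n);np.savez(name+".npz",p=p,d=d,tcp_rot=s["tcp_rot"],position=s["position"])
    cv2.imwrite(f"pics/{name}.png",p[:,:,::-1]);return s,p,d
E
python3 - <<'E'
from h import *
print(sense()["time_s"])
R=Rdown(0)
print(inverse_kinematics([.44,-.44,.30],R), inverse_kinematics([.44,-.44,.30],Rdown(np.pi)))
movep([.44,-.44,.30],R); print(sense()["time_s"],sense()["joint_pos"])
snap("v_yel")
move_l([.46,-.27,.35],feed=.5)
movep([.47,-.10,.22],R);print(sense()["time_s"])
snap("v_dock")
movep([.44,.10,.24],R);print(sense()["time_s"],sense()["joint_pos"])
snap("v_blue")
E
```

```text
0.15
[ 1.22007646  0.43473951 -0.69941129  1.58195658  0.29159917  1.23195631
  2.03964638] [ 0.75377015  0.34978865 -0.04816082  1.61051685  0.01783196  1.18171631
 -0.86903968]
1.9917 [ 1.22026689  0.43490637 -0.69835198  1.58194059  0.29168429  1.2319946
  2.0392196 ]
3.4167
4.2917 [ 0.54564937  0.23836553 -0.97391252  2.01841933  0.23544206  1.00023573
  1.02418026]
```

View pics/v_yel.png

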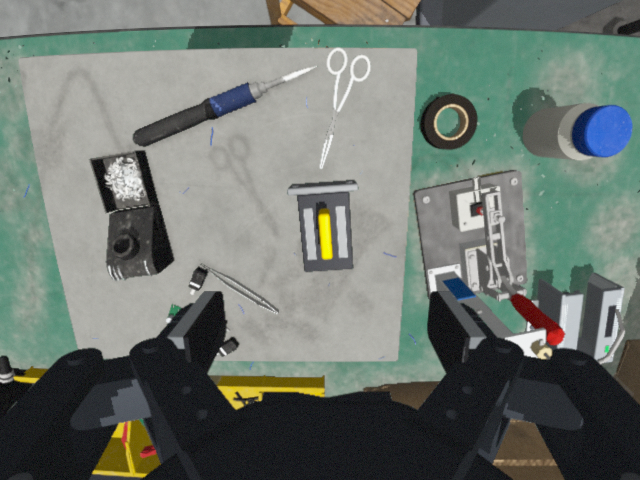

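View pics/v_dock.png

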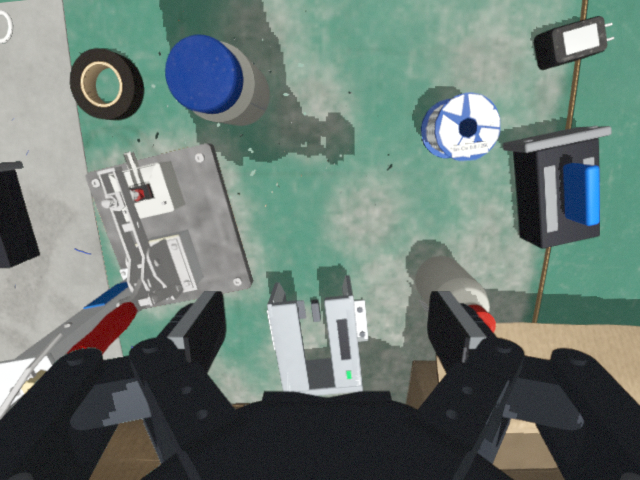

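View pics/v_blue.png

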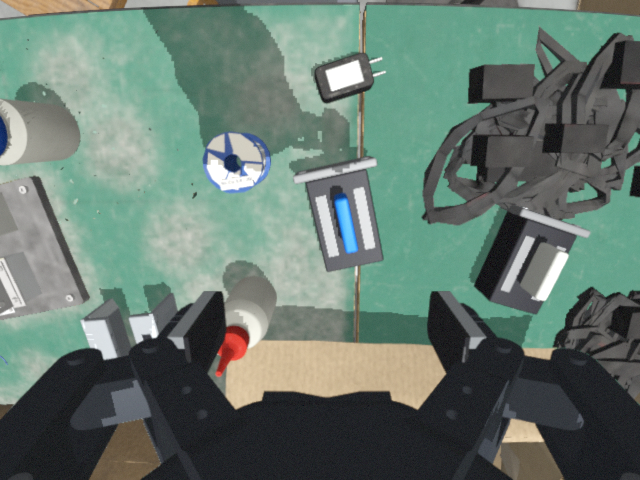

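Run:
```python
from h import *
def z(n,r,f,o):
    p=np.load(n+".npz")["p"][r[0]:r[1],r[2]:r[3]]
    cv2.imwrite(f"pics/{o}.png",cv2.resize(p,None,fx=f,fy=f,interpolation=cv2.INTER_CUBIC)[:,:,::-1])
z("v_dock",(260,410,240,400),5,"z_dock")
z("v_blue",(150,280,280,400),4.6,"z_blue")
z("v_yel",(170,280,280,370),5.4,"z_yel")
z("v_blue",(200,320,460,600),5,"z_whi")
```

```text
(no output)
```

View pics/z_dock.png

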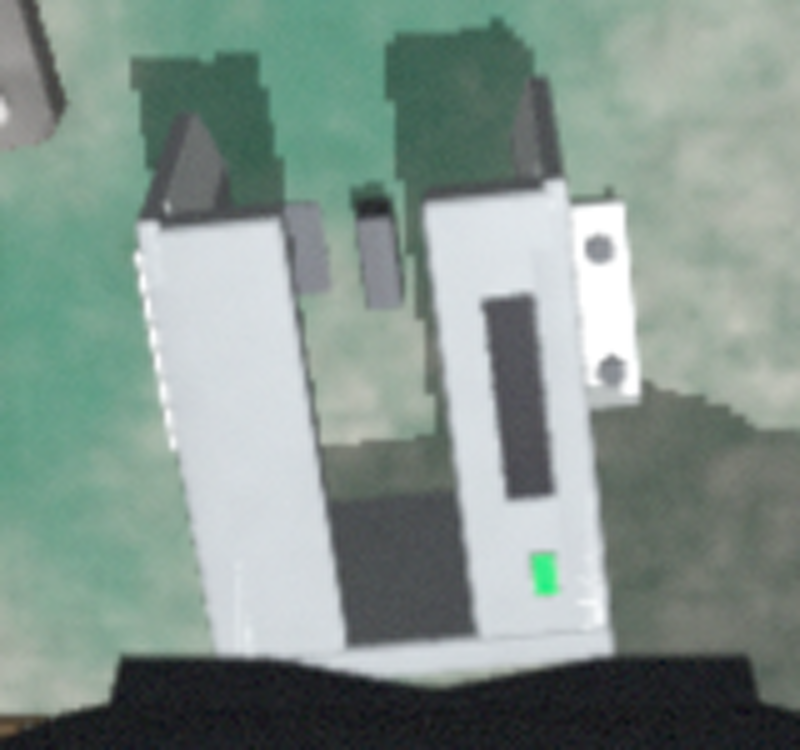

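View pics/z_blue.png

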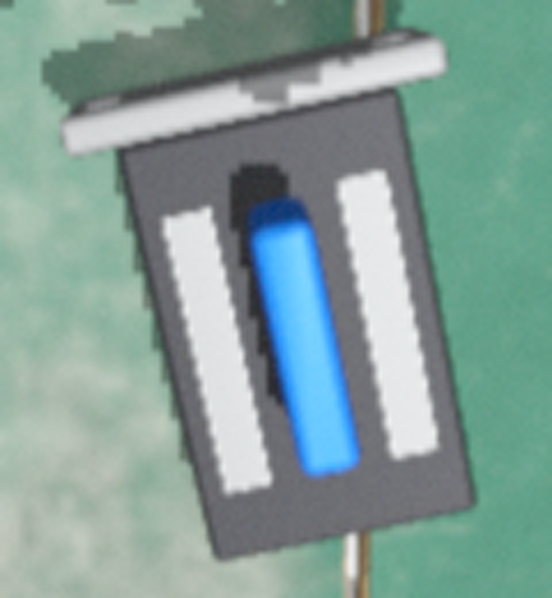

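View pics/z_yel.png

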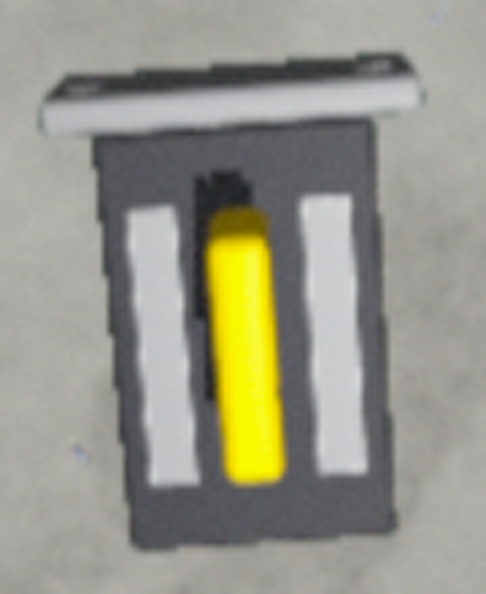

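View pics/z_whi.png

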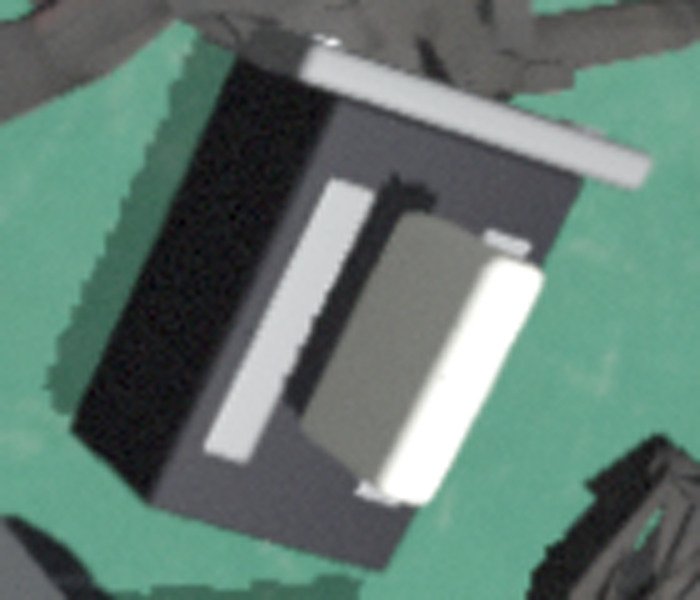

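```bash
cat > m.py <<'E'
from h import *
def L(n,pts,off,f,z):
    s=np.load(n+".npz"); pts=np.array(pts,float)/f+np.array(off)
    return p2w("wrist",pts,z,s)[:,:2]
D=L("v_dock",[(140,218),(282,213),(425,198),(560,183),(607,635),(215,655)],(240,260),5,.051)
print("dock",D.round(4)); 
for i,j in[(0,3),(1,2),(3,4),(0,5)]: print(np.linalg.norm(D[i]-D[j]).round(4),np.degrees(np.arctan2(*(D[j]-D[i])[::-1])).round(2))
print("key",L("v_dock",[(358,212),(392,207),(400,300),(372,305),(290,207),(322,205),(328,287),(302,292)],(240,260),5,.011).round(4))
def cas(n,fin,body,off,f):
    F=L(n,fin,off,f,.07);B=L(n,body,off,f,.04)
    print("fin",F.round(4).tolist(),"c",F.mean(0).round(4));print("body nose/bezel",B.round(4).tolist())
    print([np.degrees(np.arctan2(*(b-a)[::-1])).round(2) for a,b in[(F[0],F[3]),(F[1],F[2]),(B[0],B[3]),(B[1],B[2])]])
    print("len",[np.linalg.norm(a-b).round(4) for a,b in[(F[0],F[3]),(F[0],F[1]),(B[0],B[1]),(B[2],B[3]),(B[0],B[3])]])
# order rear-left, rear-right, front-right, front-left (image)
cas("v_blue",[(253,232),(308,222),(358,465),(306,477)],[(122,150),(398,92),(474,503),(217,558)],(280,150),4.6)
cas("v_yel",[(208,240),(266,236),(283,478),(228,484)],[(97,140),(373,124),(396,526),(133,545)],(280,170),5.4)
cas("v_blue",[(492,258),(545,275),(432,504),(378,487)],[(335,97),(583,180),(385,568),(150,500)],(460,200),5)
E
python3 m.py
```

```text
dock [[ 0.5486 -0.1557]
 [ 0.5475 -0.1295]
 [ 0.5445 -0.1032]
 [ 0.5416 -0.0785]
 [ 0.6416 -0.067 ]
 [ 0.6464 -0.146 ]]
0.0776 95.15
0.0265 96.5
0.1007 6.53
0.0983 5.71
key [[ 0.5676 -0.1175]
 [ 0.5665 -0.1103]
 [ 0.5884 -0.1088]
 [ 0.5895 -0.1148]
 [ 0.5664 -0.1317]
 [ 0.566  -0.125 ]
 [ 0.5852 -0.1241]
 [ 0.5864 -0.1297]]
fin [[0.423, 0.1057], [0.4212, 0.1158], [0.4681, 0.126], [0.4705, 0.1161]] c [0.4457 0.1159]
body nose/bezel [[0.4117, 0.0802], [0.4003, 0.1351], [0.4867, 0.1538], [0.4991, 0.099]]
[np.float64(12.33), np.float64(12.29), np.float64(12.17), np.float64(12.22)]
len [np.float64(0.0486), np.float64(0.0102), np.float64(0.0561), np.float64(0.0562), np.float64(0.0895)]
fin [[0.4466, -0.4482], [0.4459, -0.4371], [0.4948, -0.4337], [0.4961, -0.4446]] c [ 0.4708 -0.4409]
body nose/bezel [[0.4322, -0.4715], [0.429, -0.4151], [0.5166, -0.4086], [0.5209, -0.4657]]
[np.float64(4.18), np.float64(4.01), np.float64(3.72), np.float64(4.23)]
len [np.float64(0.0496), np.float64(0.0111), np.float64(0.0565), np.float64(0.0573), np.float64(0.0889)]
fin [[0.4694, 0.3082], [0.4727, 0.3191], [0.5183, 0.3059], [0.5146, 0.2946]] c [0.4937 0.3069]
body nose/bezel [[0.4466, 0.292], [0.4633, 0.3461], [0.5482, 0.3199], [0.5317, 0.2666]]
[np.float64(-16.82), np.float64(-16.11), np.float64(-16.63), np.float64(-17.12)]
len [np.float64(0.0472), np.float64(0.0113), np.float64(0.0566), np.float64(0.0559), np.float64(0.0888)]
```

Run:
```python
from h import *
for n in ["v_blue","v_dock","v_yel"]:
    s=np.load(n+".npz");W=cloud("wrist",s["d"],s)
    m=(np.abs(W[...,2])<.03)&(s["d"]>0)&(np.arange(480)[:,None]<280)
    print(n,np.percentile(W[m][:,2],[10,50,90]).round(4))
    if n=="v_blue":
        for uv in [(350,225),(335,187),(325,245),(370,200),(332,263),(375,170)]: print(uv,W[uv[1],uv[0]].round(4))
    if n=="v_dock":
        for uv in [(275,320),(290,360),(345,320),(350,370),(315,308),(317,318),(303,310),(302,315),(310,345),(320,370)]: print(uv,W[uv[1],uv[0]].round(4))
# top check
s=np.load("a_top.npz");W=np.load("Wtop.npy")
r=W[(W[...,2]>.044)&(W[...,2]<.056)&(W[...,0]>.5)&(W[...,0]<.7)&(W[...,1]<-.06)&(W[...,1]>-.17)]
print(r[:,:2].min(0),r[:,:2].max(0),len(r)); print(cv2.minAreaRect(r[:,:2].astype(np.float32)))
for c in [(.446,.116),(.471,-.441),(.494,.307)]:
    q=W[(W[...,2]>.056)&(W[...,2]<.085)&(abs(W[...,0]-c[0])<.05)&(abs(W[...,1]-c[1])<.04)]
    print(cv2.minAreaRect(q[:,:2].astype(np.float32)),q.mean(0))
```

```text
v_blue [-0.0007  0.0004  0.0132]
(350, 225) [0.4446 0.1188 0.0694]
(335, 187) [0.4159 0.1064 0.0393]
(325, 245) [0.4717 0.097  0.0405]
(370, 200) [0.4279 0.1391 0.0404]
(332, 263) [0.4899 0.1038 0.0414]
(375, 170) [0.4037 0.1482 0.0012]
v_dock [-0.0006  0.0006  0.012 ]
(275, 320) [ 0.5657 -0.1501  0.0507]
(290, 360) [ 0.6092 -0.1375  0.0514]
(345, 320) [ 0.5657 -0.0846  0.0509]
(350, 370) [ 0.6215 -0.0788  0.0505]
(315, 308) [ 0.5739 -0.114   0.0114]
(317, 318) [ 0.5855 -0.112   0.0118]
(303, 310) [ 5.823e-01 -1.275e-01  1.000e-04]
(302, 315) [ 0.5874 -0.1286  0.0018]
(310, 345) [ 6.263e-01 -1.206e-01  2.000e-04]
(320, 370) [ 0.6431 -0.1091  0.0221]
v_yel [-0.0004  0.0017  0.0114]
[ 0.53983678 -0.16911027] [ 0.69985328 -0.060936  ] 1227
((0.625347375869751, -0.12334560602903366), (0.15981878340244293, 0.10739953815937042), 6.575682163238525)
((0.444618821144104, 0.11430410295724869), (0.04977540671825409, 0.012671669945120811), 13.77203369140625) [0.44417826 0.11350365 0.06772545]
((0.4676857590675354, -0.4419652819633484), (0.04869343340396881, 0.013155126944184303), 3.1730098724365234) [ 0.46757088 -0.44034657  0.06787016]
((0.4931548237800598, 0.30500665307044983), (0.013478321023285389, 0.04971931129693985), 72.02082824707031) [0.49297083 0.30371875 0.06656013]
```

Run:
```python
from h import *
s=np.load("v_dock.npz");W=cloud("wrist",s["d"],s)
v,u=np.mgrid[0:480,0:640]
m=(abs(W[...,2]-.051)<.003)&(u>255)&(u<370)&(v>285)&(v<388)
m=cv2.morphologyEx(m.astype(np.uint8),cv2.MORPH_OPEN,np.ones((3,3)))>0
q=W[m][:,:2]
th=np.radians(6);ax=np.array([np.cos(th),np.sin(th)]);ay=np.array([-ax[1],ax[0]])
o=np.array([.5455,-.1168]);a=(q-o)@ax;b=(q-o)@ay
print(a.min(),a.max(),b.min(),b.max())
bins=np.arange(.01,.08,.005)
R=[];
for x in bins:
    k=(a>=x)&(a<x+.005); bb=np.sort(b[k]); i=np.argmax(np.diff(bb)); R.append([x+.0025,bb[0],bb[i],bb[i+1],bb[-1]])
R=np.array(R);print(R.round(4))
for c in range(1,5): print(np.degrees(np.polyfit(R[:,0],R[:,c],1)[0]),R[:,c].mean())
f=[]
for y in np.r_[np.arange(-.036,-.016,.004),np.arange(.016,.036,.004)]:
    k=(b>=y)&(b<y+.004); f.append((round(y+.002,3),round(a[k].min(),4)))
print(f)
W2=W[(abs(W[...,2]-.011)<.003)&(u>305)&(u<325)&(v>295)&(v<325)][:,:2];print(((W2-o)@ay).min(),((W2-o)@ay).max(),((W2-o)@ax).min(),((W2-o)@ax).max())
```

```text
-0.001945454303168084 0.10121266320531895 -0.04080029000111547 0.04029750859865824
[[ 0.0125 -0.0405 -0.0137  0.0132  0.0395]
 [ 0.0175 -0.0405 -0.0135  0.0126  0.0397]
 [ 0.0225 -0.0403 -0.0135  0.0129  0.0396]
 [ 0.0275 -0.04   -0.0133  0.0127  0.0392]
 [ 0.0325 -0.0407 -0.0136  0.0129  0.0398]
 [ 0.0375 -0.0408 -0.0134  0.0127  0.0393]
 [ 0.0425 -0.0404 -0.0132  0.0129  0.0399]
 [ 0.0475 -0.0403 -0.0136  0.0131  0.0394]
 [ 0.0525 -0.04   -0.0132  0.0129  0.04  ]
 [ 0.0575 -0.0403 -0.0133  0.013   0.0396]
 [ 0.0625 -0.0403 -0.0134  0.013   0.0401]
 [ 0.0675 -0.0403 -0.0132  0.0131  0.0398]
 [ 0.0725 -0.0402 -0.013   0.0135  0.0403]
 [ 0.0775 -0.04   -0.013   0.0131  0.0401]
 [ 0.0825 -0.0405 -0.0131  0.0134  0.0396]]
0.20744431664029034 -0.04033292750939181
0.4276407818649257 -0.013333733638964273
0.4315183456750494 0.013003380031847703
0.43494828145653 0.0397297040537745
[(np.float64(-0.034), np.float64(0.0002)), (np.float64(-0.03), np.float64(0.0007)), (np.float64(-0.026), np.float64(0.0004)), (np.float64(-0.022), np.float64(0.0007)), (np.float64(-0.018), np.float64(0.0009)), (np.float64(0.018), np.float64(0.0005)), (np.float64(0.022), np.float64(0.0002)), (np.float64(0.026), np.float64(0.0003)), (np.float64(0.03), np.float64(0.0006)), (np.float64(0.034), np.float64(-0.0017))]
-0.0042362179466775614 0.003806324427849648 0.02247372279655175 0.04497867046404755
```

Run:
```python
from h import *
v,u=np.mgrid[0:480,0:640]
for n,c0,psi in [("v_blue",(.4457,.1159),12.3),("v_yel",(.4708,-.4409),4.1),("v_blue",(.4937,.3069),-16.6)]:
    s=np.load(n+".npz");W=cloud("wrist",s["d"],s)
    for z in(.07,.04):
        m=(abs(W[...,2]-z)<.003)&(np.hypot(W[...,0]-c0[0],W[...,1]-c0[1])<(.035 if z>.05 else .07))&(s["d"]>0)
        m=cv2.morphologyEx(m.astype(np.uint8),cv2.MORPH_OPEN,np.ones((3,3)))>0
        q=W[m][:,:2]
        th=np.radians(psi);ax=np.array([np.cos(th),np.sin(th)]);ay=np.array([-ax[1],ax[0]])
        a=(q-c0)@ax;b=(q-c0)@ay
        print(n,z,m.sum(),"a",np.percentile(a,[.5,99.5]).round(4),"b",np.percentile(b,[.5,99.5]).round(4),"rect",cv2.minAreaRect(q.astype(np.float32)))
for yaw,p in [(12.3,[.44,.11,.24]),(6.3,[.48,-.124,.2]),(6.3,[.45,-.124,.05]),(4,[.46,-.44,.3]),(-16.6,[.48,.307,.25])]:
    print(yaw,p,inverse_kinematics(p,Rdown(np.radians(yaw))),inverse_kinematics(p,Rdown(np.radians(yaw)+np.pi)))
```

```text
v_blue 0.07 742 a [-0.0251  0.0235] b [-0.0059  0.0058] rect ((0.445053368806839, 0.11567910015583038), (0.04985606297850609, 0.011911975219845772), 12.465105056762695)
v_blue 0.04 5258 a [-0.0496  0.0483] b [-0.0307  0.033 ] rect ((0.44544458389282227, 0.11616407334804535), (0.09941936284303665, 0.07329382002353668), 12.527395248413086)
v_yel 0.07 393 a [-0.0258  0.0228] b [-0.0062  0.0057] rect ((0.4694438874721527, -0.44122007489204407), (0.049035243690013885, 0.011976980604231358), 4.076915740966797)
v_yel 0.04 1829 a [-0.0427  0.0479] b [-0.0289  0.0286] rect ((0.4738200008869171, -0.44089269638061523), (0.09242391586303711, 0.0581062026321888), 4.125829696655273)
v_blue 0.07 631 a [-0.0243  0.0243] b [-0.0062  0.006 ] rect ((0.4936683475971222, 0.3066267669200897), (0.013163195922970772, 0.049428168684244156), 72.46984100341797)
v_blue 0.04 3664 a [-0.0493  0.0491] b [-0.038  0.035] rect ((0.49342381954193115, 0.30571022629737854), (0.0772177129983902, 0.09996413439512253), 72.24404907226562)
12.3 [0.44, 0.11, 0.24] [ 0.55444671  0.2571771  -1.02138458  2.01325505  0.25948507  
[... 201 characters left out ...]
068042
  1.52826513] [ 0.44778042  0.26118614 -0.32926923  1.99840489  0.10694667  0.89824471
 -1.39869709]
6.3 [0.45, -0.124, 0.05] [ 0.72104822  0.53733022 -0.67490424  2.15971523  0.57603998  0.62750403
  1.31545484] [ 0.32533436  0.44967428 -0.17934897  2.18138139  0.15611656  0.52210788
 -1.43294239]
4 [0.46, -0.44, 0.3] [ 1.23272805  0.47974166 -0.77257567  1.54454696  0.34533759  1.25862511
  2.05035584] [ 1.0320601   0.41333574 -0.46565485  1.55657809  0.19341611  1.21765888
 -0.96785632]
-16.6 [0.48, 0.307, 0.25] [ 0.04252461  0.4499978  -0.91385675  1.7589126   0.39127791  1.12703879
  0.28573776] [-1.44656862  0.4922359   1.1192599   1.83848062 -0.49098162  1.1241202
 -2.01237972]
```

```bash
cat >> h.py <<'E'
DO=np.array([.5455,-.117]);DT=np.radians(6.3)
CAS={"blue":((.4451,.1157),np.radians(12.4)),"yellow":((.4695,-.441),np.radians(4.1)),"white":((.4935,.3067),np.radians(-17))}
OFF=-.010
def ax(t): return np.array([np.cos(t),np.sin(t)])
def grip_xy(c,t): return np.array(c)+OFF*ax(t)
def dk(s): return DO+s*ax(DT)
def T(): return round(float(sense()["time_s"]),2)
def pick(n,zup,zhover=.14):
    c,t=CAS[n];g=grip_xy(c,t)
    command_gripper(.045)
    move_l([*g,zhover],Rdown(t),feed=.35)
    move_l([*g,.072],feed=.15)
    command_gripper(0,60)
    print("gap",sense()["finger_gap"],T())
    move_l([*g,zup],feed=.3)
def try_in():
    g=dk(-.065+OFF)
    move_l([*g,.10],feed=.3); move_l([*g,.0735],feed=.1)
    e=dk(-.004+OFF)
    hit=move_l([*e,.0735],feed=.05,until_force=15)
    s=sense();print("hit",hit,"nose in",(s["position"][:2]-DO)@ax(DT)-OFF+.05,"lat",(s["position"][:2]-DO)@ax(DT+np.pi/2),s["wrist_force"].round(1),s["finger_gap"],T())
    return hit
E
python3 - <<'E'
from h import *
print(T())
move_joints([.133,.16,-.519,2.031,.0958,.9734,-1.7906+np.pi]);print(T(),sense()["position"])
pick("blue",.24)
s,p,d=snap("g_blue"); snap("g_blue_s","scene"); print(T(),s["wrist_force"],s["joint_pos"])
E
```

```text
4.34
4.89 [0.44025154 0.10925068 0.2398991 ]
gap 0.010457986627005696 6.8
7.61 [-1.27070961 -0.38838047 -3.91232111] [ 0.13477806  0.15552986 -0.53046397  2.04083311  0.09496735  0.97150309
  1.34271832]
```

View pics/g_blue.png

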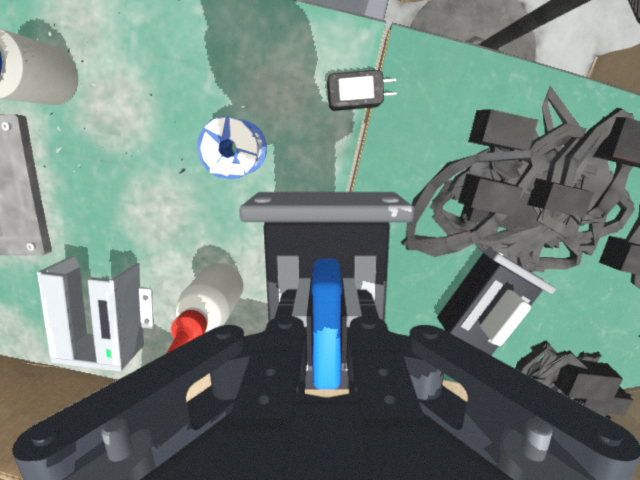

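View pics/g_blue_s.png

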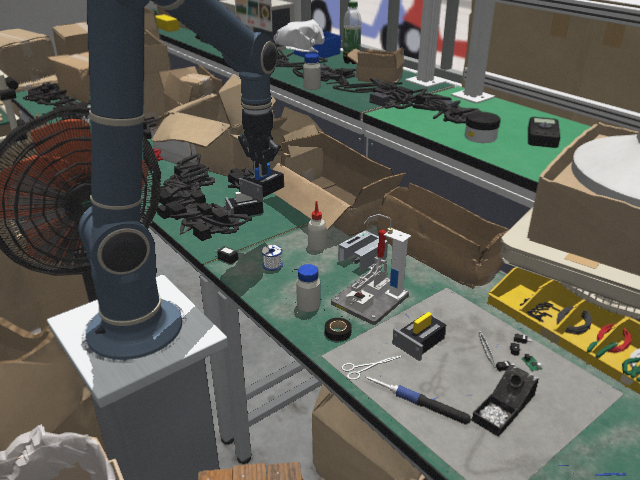

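The wrist picture shows the blue fin (326,320) held square and the bezel level at (326,205); the scene picture shows it clear of the bench. Next I try it in the dock.

Run:
```python
from h import *
g=dk(-.065+OFF)
movep([*g,.24],Rdown(DT));print(T())
try_in()
snap("t_blue")
```

```text
8.57
hit True nose in 0.023681295441023438 lat 3.8416676772488046e-05 [-1.6 -0.4  4.4] 0.010819423616274521 10.41
```

View pics/t_blue.png

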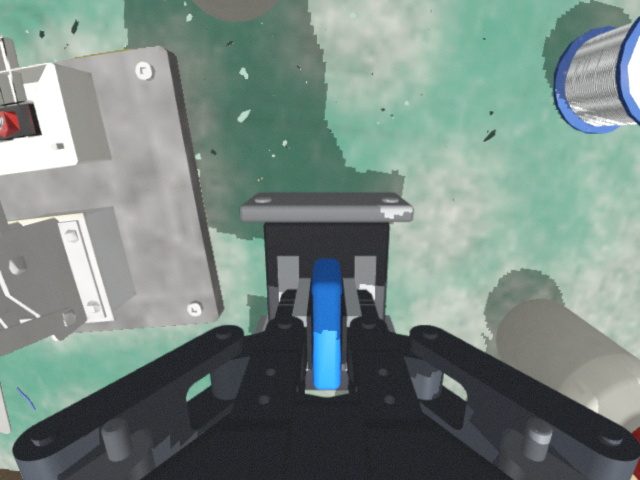

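Blue stops with its nose 23.7 mm in, laterally centred, so it is blocked by the key. I'll put it back where it stood and take white.

```bash
cat >> h.py <<'E'
def put_back(n,zt):
    move_l([*dk(-.065+OFF),.0755],feed=.15)
    move_l([*dk(-.065+OFF),zt],feed=.3)
    c,t=CAS[n];g=grip_xy(c,t)
    movep([*g,zt],Rdown(t))
    move_l([*g,.09],feed=.3); move_l([*g,.0725],feed=.06)
    command_gripper(.045)
    move_l([*g,.14],feed=.25);print("put",n,T())
E
python3 - <<'E'
from h import *
put_back("blue",.24)
c,t=CAS["white"];g=grip_xy(c,t)
move_l([*g,.24],Rdown(t),feed=.4);print(T(),sense()["joint_pos"])
snap("v_whi")
E
```

```text
put blue 14.45
15.22 [-0.27778365  0.3615854  -0.46539088  1.77936877  0.18442085  1.04844054
  0.46429232]
```

View pics/v_whi.png

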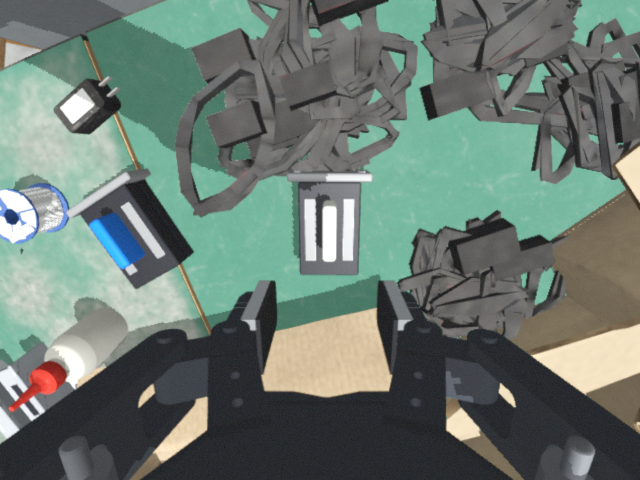

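Run:
```python
from h import *
s=np.load("v_whi.npz");W=cloud("wrist",s["d"],s);c0=np.array(CAS["white"][0])
m=(abs(W[...,2]-.07)<.004)&(np.hypot(W[...,0]-c0[0],W[...,1]-c0[1])<.04)
m=cv2.morphologyEx(m.astype(np.uint8),cv2.MORPH_OPEN,np.ones((3,3)))>0
print(cv2.minAreaRect(W[m][:,:2].astype(np.float32)),m.sum())
m=(abs(W[...,2]-.04)<.004)&(np.hypot(W[...,0]-c0[0],W[...,1]-c0[1])<.06);print(cv2.minAreaRect(W[m][:,:2].astype(np.float32)))
c0=np.array(CAS["blue"][0]);m=(abs(W[...,2]-.07)<.004)&(np.hypot(W[...,0]-c0[0],W[...,1]-c0[1])<.04);print(cv2.minAreaRect(W[m][:,:2].astype(np.float32)),m.sum())
```

```text
((0.4934133291244507, 0.3078368604183197), (0.011348339729011059, 0.04925931990146637), 72.94361877441406) 744
((0.4942028820514679, 0.30766916275024414), (0.07737541198730469, 0.09944397956132889), 73.03761291503906)
((0.4458659291267395, 0.11653480678796768), (0.050026487559080124, 0.013313240371644497), 12.95413589477539) 743
```

```bash
sed -i 's/(.4935,.3067)/(.4935,.3079)/' h.py
python3 - <<'E'
from h import *
pick("white",.24)
movep([*dk(-.065+OFF),.24],Rdown(DT));print(T(),sense()["joint_pos"])
hit=try_in()
snap("t_white")
E
```

```text
gap 0.010617692409197218 16.93
19.23 [ 0.46261306  0.20036725 -0.3326901   1.97119269  0.07736209  0.98267078
  1.77560732]
hit True nose in 0.02292821528986025 lat -6.496978534321526e-05 [-1.9  0.5  4.9] 0.011109646501453943 21.07
```

View pics/t_white.png

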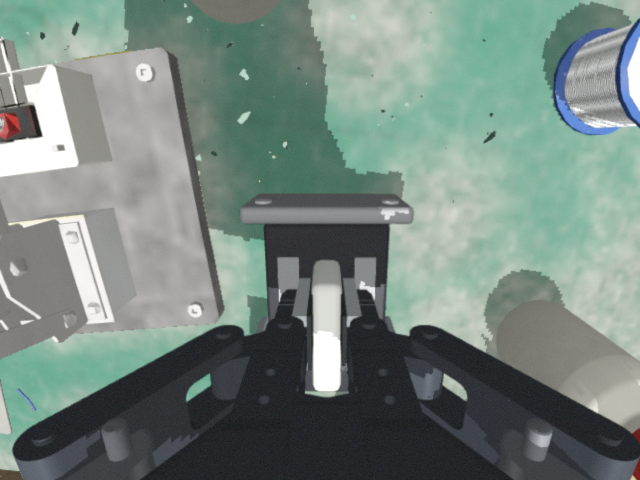

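White is blocked the same way at 22.9 mm. I'll return it and go for yellow, passing above the clamp.

Run:
```python
from h import *
put_back("white",.24)
c,t=CAS["white"];g=grip_xy(c,t)
move_l([*g,.26],feed=.4)
movep([*dk(-.04),.34],Rdown(DT))
c,t=CAS["yellow"];g=grip_xy(c,t)
movep([*g,.32],Rdown(t));print(T(),sense()["joint_pos"])
snap("v_yel2");snap("v_top2","top")
s=np.load("v_yel2.npz");W=cloud("wrist",s["d"],s);c0=np.array(c)
m=(abs(W[...,2]-.07)<.005)&(np.hypot(W[...,0]-c0[0],W[...,1]-c0[1])<.04)
m=cv2.morphologyEx(m.astype(np.uint8),cv2.MORPH_OPEN,np.ones((3,3)))>0
print(cv2.minAreaRect(W[m][:,:2].astype(np.float32)),m.sum())
```

```text
put white 25.74
29.04 [ 0.89370691  0.37631758 -0.27152719  1.53642287  0.10284542  1.2427151
  2.25294627]
((0.46938931941986084, -0.4408373236656189), (0.0496155209839344, 0.011100145988166332), 4.011575698852539) 490
```

View pics/v_top2.png

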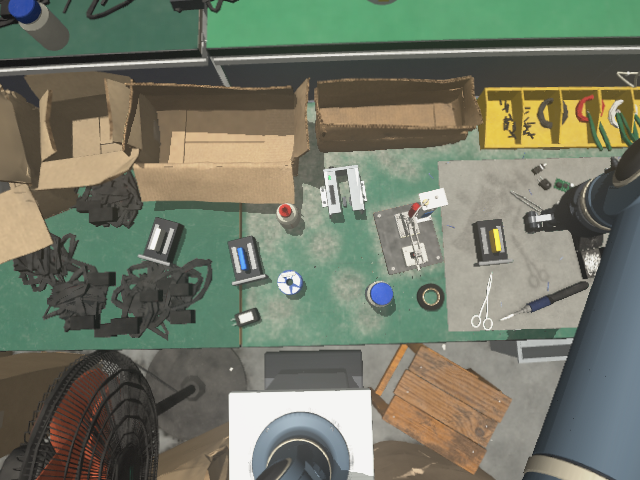

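View pics/v_yel2.png

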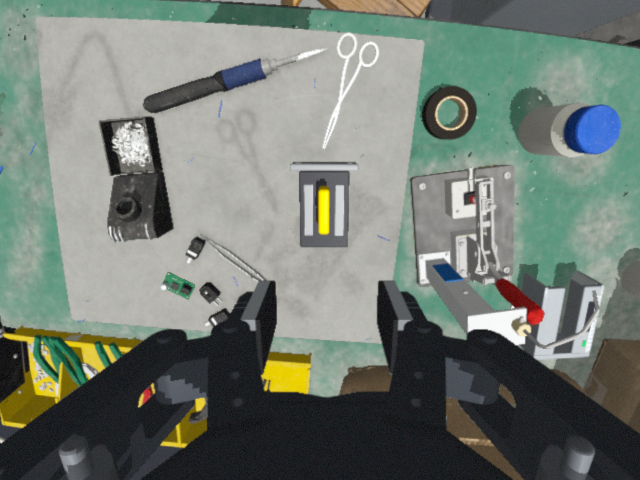

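Top picture: white (160,240) and blue (245,258) stand upright at their old places and the bystanders haven't moved. Yellow lies square under the gripper at (324,208).

Run:
```python
from h import *
pick("yellow",.34)
move_l([*dk(-.065+OFF),.34],Rdown(DT),feed=.35);print(T(),sense()["joint_pos"])
hit=try_in()
snap("t_yel")
```

```text
gap 0.010873772887154168 31.02
33.12 [ 0.59883454  0.12053959 -0.46136227  1.82830277  0.05823273  1.20682449
  1.79755364]
hit False nose in 0.04558042063155612 lat -7.74106473003935e-05 [-0.1 -0.1 -2.9] 0.010697531638069085 35.86
```

View pics/t_yel.png

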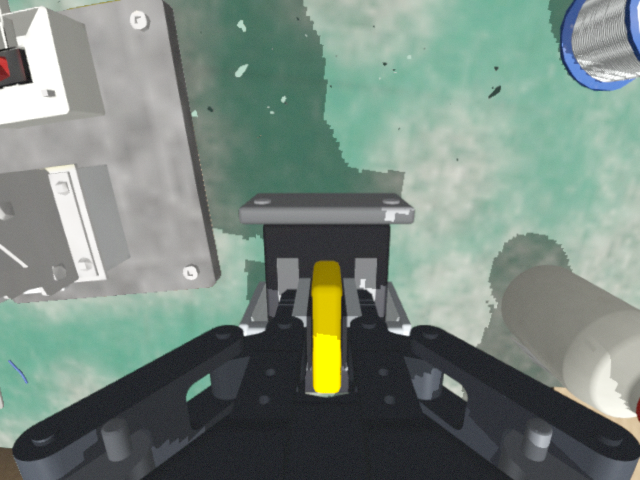

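Yellow passed the 24 mm stop and the nose is 45.6 mm in with no contact force. I'll release it and push on the bezel.

Run:
```python
from h import *
g=sense()["position"][:2]
move_l([*g,.0722],feed=.05)
command_gripper(.045)
move_l([*g,.14],feed=.25)
command_gripper(0,60)
b=dk(-.080)
move_l([*b,.14],feed=.25)
h=move_l([*b,.043],feed=.15,until_force=10);print("down hit",h,T())
h=move_l([*dk(-.012),.043],feed=.05,until_force=20)
s=sense();print("push",h,"s",(s["position"][:2]-DO)@ax(DT),s["wrist_force"].round(1),T())
snap("push1")
```

```text
down hit False 38.72
push True s -0.02102351913285528 [-0.4 -0.1  0.1] 39.94
```

View pics/push1.png

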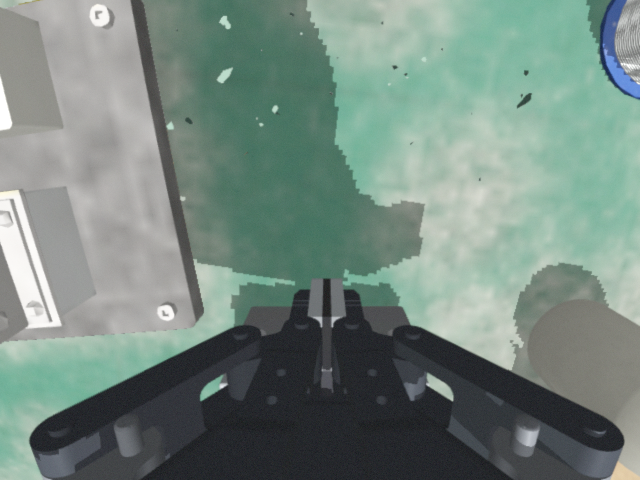

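Run:
```python
from h import *
h=move_l([*dk(-.010),.043],feed=.03,until_force=35)
s=sense();print("push",h,"s",(s["position"][:2]-DO)@ax(DT),s["wrist_force"].round(1),T())
move_l([*dk(-.06),.043],feed=.15)
move_l([*dk(-.06),.2],feed=.3)
snap("chk");snap("chk_top","top");snap("chk_s","scene");print(T())
s=np.load("chk.npz")
W=cloud("wrist",s["d"],s);q=W-np.r_[DO,0];a=q[...,:2]@ax(DT);b=q[...,:2]@ax(DT+np.pi/2)
m=(abs(b)<.03)&(abs(W[...,2]-.042)<.003)&(a<.02)&(a>-.1)&(abs(b)>.015)
print(np.percentile(a[m],[1,99]),m.sum())
p=s["p"][180:330,240:420];cv2.imwrite("pics/chkz.png",cv2.resize(p,None,fx=4.4,fy=4,interpolation=cv2.INTER_CUBIC)[:,:,::-1])
```

```text
push False s -0.020327686491104918 [-19.7  -0.9  13.8] 40.56
41.87
[-0.00971811 -0.00052706] 243
```

View pics/chk.png

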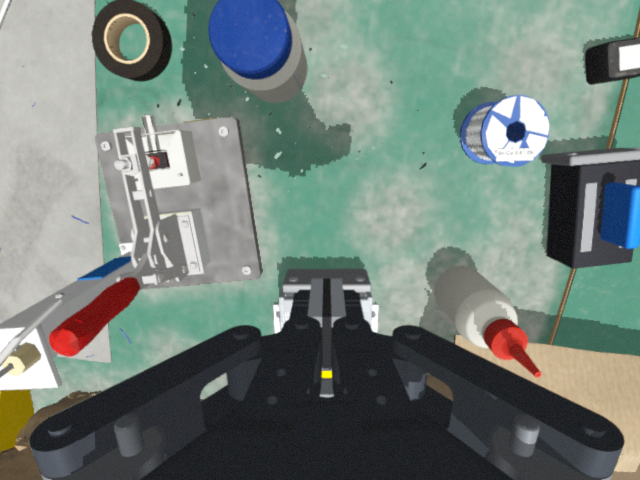

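View pics/chk_s.png

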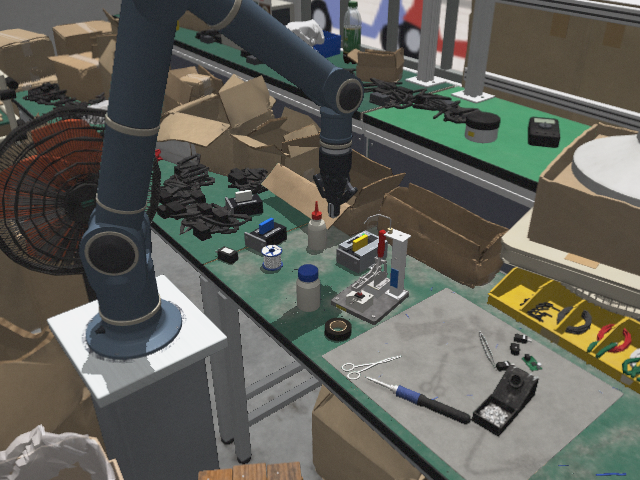

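Run:
```python
from h import *
move_l([*dk(-.11),.22],feed=.3);print(T())
s,p,d=snap("chk2")
W=cloud("wrist",d,s);q=W-np.r_[DO,0];a=q[...,:2]@ax(DT);b=q[...,:2]@ax(DT+np.pi/2)
for n,zz,lo,hi in[("bezel",.042,-.05,.02),("fin",.07,-.01,.1),("roof",.051,-.02,.03)]:
    m=(abs(W[...,2]-zz)<.003)&(a>lo)&(a<hi)&(abs(b)<(.009 if n=="fin" else .045))
    if m.sum(): print(n,m.sum(),np.percentile(a[m],[1,99]).round(4),np.percentile(b[m],[1,99]).round(4))
cv2.imwrite("pics/chk2z.png",cv2.resize(p[230:370,240:420],None,fx=4.4,fy=4.2,interpolation=cv2.INTER_CUBIC)[:,:,::-1])
```

```text
42.2
fin 292 [0.02   0.0478] [-0.0049  0.0063]
```

View pics/chk2z.png

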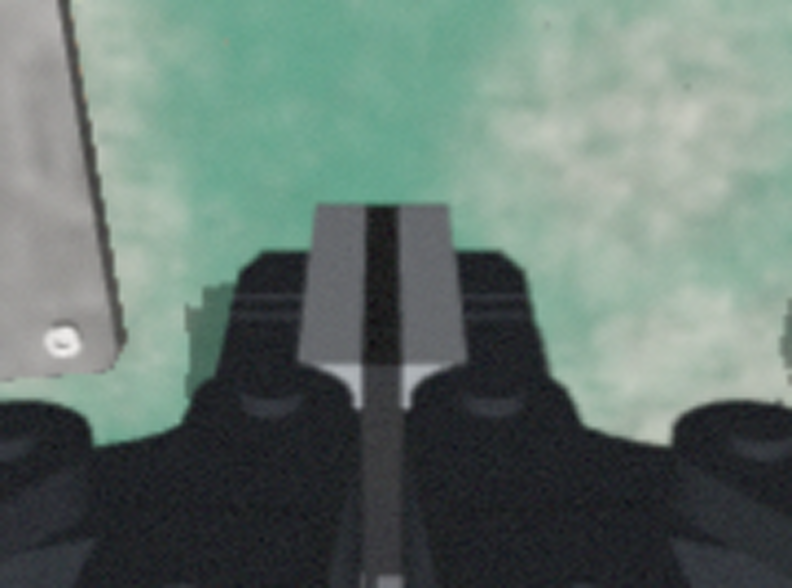

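View pics/chk_top.png

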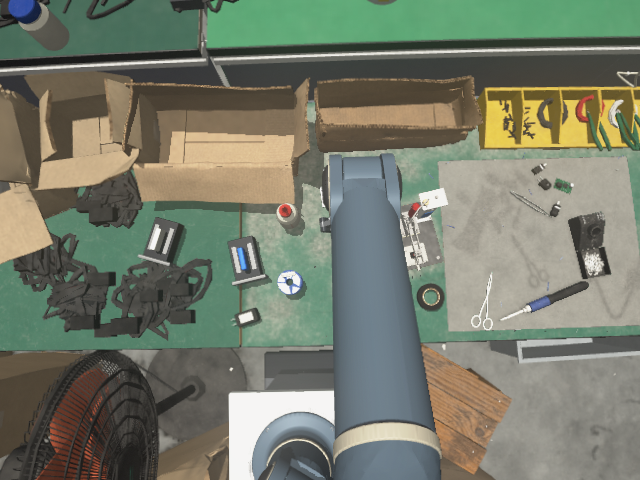

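Run:
```python
from h import *
move_l([*dk(-.11),.26],feed=.4)
move_l([*dk(.06),.24],feed=.4);print(T())
s,p,d=snap("chk3")
W=cloud("wrist",d,s);q=W-np.r_[DO,0];a=q[...,:2]@ax(DT);b=q[...,:2]@ax(DT+np.pi/2)
for n,zz,lo,hi in[("bezel",.042,-.05,.02),("fin",.07,-.01,.1),("roof",.051,-.02,.03)]:
    m=(abs(W[...,2]-zz)<.003)&(a>lo)&(a<hi)&(abs(b)<(.009 if n=="fin" else .045))
    if m.sum(): print(n,m.sum(),np.percentile(a[m],[1,99]).round(4),np.percentile(b[m],[1,99]).round(4))
cv2.imwrite("pics/chk3z.png",cv2.resize(p[170:310,240:420],None,fx=4.4,fy=4.2,interpolation=cv2.INTER_CUBIC)[:,:,::-1])
```

```text
43.08
bezel 1470 [-0.0083  0.0191] [-0.0366  0.0379]
fin 787 [0.017  0.0643] [-0.0053  0.0066]
roof 2088 [0.001  0.0297] [-0.0399  0.0391]
```

View pics/chk3z.png

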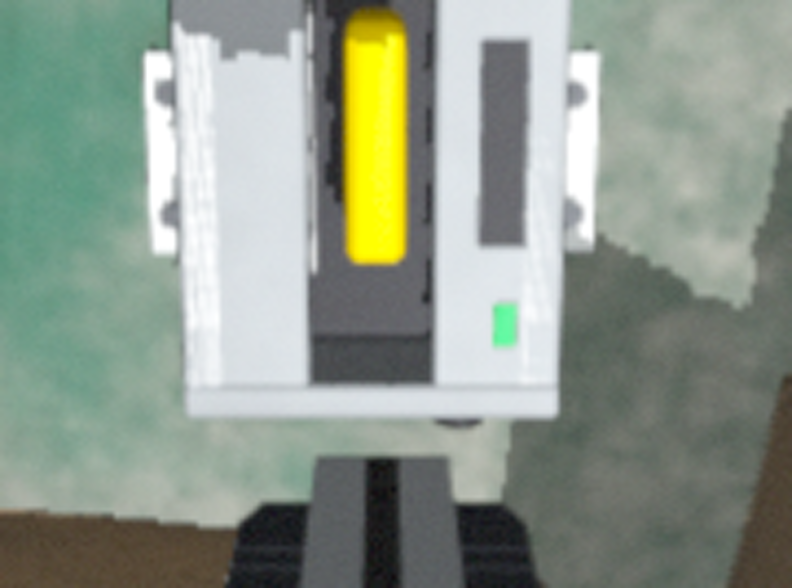

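Run:
```python
from h import *
s=sense();print(s["wrist_force"].round(1),T());finish_job()
```

```text
[-0.4 -0.8 -0.2] 43.12
the job is handed in; nothing more can be done
```

The yellow cassette is the one that fits. It is pushed home in the dock, and I handed the job in at 43.1 s of the 72 s allowed.

- **Trials:** I tried blue, then white, then yellow, each nose first. Blue stopped with its nose 23.7 mm in and white at 22.9 mm, both held by the key. Yellow slid past to 45.6 mm with almost no force, so I released it and pushed on the bezel until it stopped firmly.
- **Yellow seated:** The last wrist depth check put the bezel's rear face 8.3 mm in front of the dock face, against a bezel thickness of 8 mm. The rear end of the fin was 17.0 mm inside, which is exactly what fully home should give.
- **Other cassettes:** Blue and white went back to their original spots. The last top picture shows both upright and far from the dock.
- **Bystanders:** The bottle, spool, jar and tape look unmoved in the last pictures. I checked this by eye and did not measure it.

**Checks that disagreed or fell short:**
- The second push did not reach its 35 N trigger. The arm stalled against the stop at about 20 N.
- An earlier view put the fin's rear at 20 mm, but the gripper was blocking the camera, so I retook it from a clear angle.

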